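# Open the light base to its widest stop

### The arm

A 6-joint arm with a two-finger parallel gripper is mounted at the origin on the work surface. World frame = base frame: x ahead of the robot, y to its left, z up, the work surface at z = 0. Lengths are in mm, angles in rad, forces in N, time in s.
With the tool pointing down it reaches from about 350 to 975 mm from the base axis. Payload 7.1 kg.
Tool frame: the origin (TCP) lies midway between the tips of the shut fingers; the grasp point (between the pads) lies 19 mm behind it (ctrl.grasp_offset is the distance from the TCP to the grasp point, in mm); z points along the fingers, y is the line along which they close (so a half turn about z gives the same grasp; the last joint's range is limited). The gripper opens to 88 mm and grips with 3 to 60 N. Pads are 20 mm wide; open, the fingers measure 115 mm over their backs; the gripper's body (75 mm by 178 mm) begins 61 mm behind the grasp point.
Start: joints at [1.273, 0.423, 1.63, -0, 1.089, -0.019], TCP at [171.97, 600.859, 222.675] pointing down, gripper open.
Joint ranges: [-3, 3], [-0.9, 2.11], [0.09, 2.58], [-1.31, 4.45], [0.11, 2.69], [-2.54, 2.54]. Speed limits (rad/s): [2.39, 2.39, 3.01, 3.14, 3.14, 3.14].

### API

Orientations are given as a rotation vector (axis times angle).
In Python, from workcell import ctrl gives the robot as it stands. The module is installed in compiled form; this text tells all that it offers.
- The arm moves only by the tool servo_tool, never from a script. Its argument "rows" is a list of rows, each a list of 7 numbers: the turn, a rotation vector about the tool's x, y, z as a fraction of full scale, then the shift along the tool's x, y, z as a fraction of full scale, then the finger opening in mm, from 0 to 87.8. A call has 1 to 10 rows; each row is the pose to reach, as a shift and turn from the pose commanded when the call began, along the tool's axes at that moment; what a row does not reach only later rows make up. Full scale, the value 1, is 20 cm for a shift and 1.5 rad for a turn. A row lasts 1/8 s, in which the tool goes at most 62.5 mm and 10.7 degrees, less where a joint would pass 70% of its speed; a pose out of reach is approached as far as the arm can. A call with a number of a shift or a turn outside -1 to 1 is refused whole. A call with a gripper value outside its range is refused whole. The fingers move at their own pace and stop on an object; the grip force is fixed at half the most. Time passes only in rows, so rows that repeat a pose let the fingers close. It gives the time, the measured TCP pose, the force, the opening and the grip force at its end, in the units of the state.
- ctrl.get_obs(): the state, without advancing time (a new reading comes with each control period).
- ctrl.get_image(name): name is "scene" or "top" or "wrist"; returns (picture, depth): 420x560x3 uint8, red, green, blue; 420x560 float32, mm along the optical axis (not along the pixel's ray), 0 where there is no reading.
- ctrl.camera_info(name): a dict with "intrinsics" (3x3 intrinsics, pixels), "R" (3x3) and "t" (3): a world point X has camera coordinates R X + t. Camera axes: x right, y down, z forward; pixel columns grow to the right and rows downward; lengths in mm; the calibration is good to about 2 mm. A picture is of the moment at which its call begins: read the wrist's pose just before it. camera_info takes no time and is no camera call; for the wrist camera it gives the pose at the moment of the call.
- ctrl.close_job(): hands the job in; it is judged then, once.
The state is a dict: "t": time; "qpos": joint angles; "qvel": joint speeds; "joint_torque": joint torques, N m; "ee_pos": TCP position; "orientation": TCP orientation; "ft_force": force on the tool from outside, world axes, zero at the start; "moment": the same for the moment, N m; "width": finger opening in mm; "grasp_force": force on a finger pad.
Only numpy, scipy, OpenCV 4.12 (cv2) and the standard library are available. Lean on these libraries where they do the work, as an engineer would, in place of code of your own. Each camera call takes 0.05 s, during which the arm holds its last target. There are 200 camera calls.

### The job

The stereo microscope's head is swung aside and its light base has to give full light. Flick the scalloped rim of the diaphragm disc round with a fingertip, whichever way you like, until the widest of its six holes has clicked into place under the round glass window, then take the hand away. Touch the disc only with a light push, and leave everything else on the bench where it stands.

Things in the scene. Friction and masses are not known exactly. Their poses are not given: they have to be found in the camera images.
- light_base: Light base (black housing, white deck) of the stereo microscope, fixed. Origin on the bench right below the disc's axle; +x from the front (operator's side) to the rear, z up. Lower housing: x -30 to 190 mm, y -100 to 100 mm, top at z 40 mm. A deck (top at z 62 mm) covers the disc's rear half from x 6 mm on; the front half is open from above. Black brightness knob on the right (-y) side.
- diaphragm_disc (a joint): Angle (rad) of the disc about its upright axle, growing counterclockwise seen from above; no end stops. Six clicks, at whole multiples of pi/3; at 0 and every full turn the widest hole is under the window. Leaving a click takes about 3 to 5 N at a lobe; once past half-way the disc snaps on to the next click by itself and stays. (Now and then it starts balanced midway between two.)
- disc_axle (a point): Point on the disc's axle at half its thickness, 46 mm above the bench. Aluminium disc, 12 mm thick (z 40 to 52 mm): core of radius 38 mm with six round lobes (14 mm wide, centred 43 mm from the axle, tips at 50 mm), hollows between. In a click two lobes stand 30 degrees either side of straight front (-x of the base); the rim stands 20 mm out beyond the housing's front face.
- widest_hole (a point): Centre of the widest hole (20 mm across), 25.5 mm from the axle, half-way through the disc, turning with it. The six holes show as dark round spots, each in line with a hollow; seen from above, counterclockwise from the widest, the others are 3, 6, 9, 12 and 15 mm across. In a click three are in open view at the front, one shows through the window, two are under the deck.
- window (a point): Point on the upright centre line of the round glass window (26 mm across, thin metal bezel) in the deck, 25.5 mm behind the axle, at the height of the disc's middle (46 mm); the glass itself is at 62 mm.
- microscope_head (a point): Centre of the stereo microscope's head, fixed to the light base and swung aside to its left, 250 mm above the bench: 90 mm thick, from z 180 to 350 mm, its two eyepieces slanting forwards and up to 395 mm. It hangs on an arm from a steel column (28 mm thick, 355 mm high) that stands 150 mm behind the disc's axle.
- dropper_bottle: Amber dropper bottle, 38 mm across, 98 mm high, beside the light base on its right (-y); origin under its centre. To be left alone.
- petri_dish: Clear closed petri dish, 95 mm across, 16 mm high, beside the light base on its left (+y); origin under its centre. To be left alone.
- marker: Marker pen lying on the bench in front of the light base, 130 mm long, 12 mm thick; origin under its middle, x along the pen. To be left alone.
- reagent_bottle: White bottle with red cap, 66 mm across, 150 mm high; origin under its centre. To be left alone.
- media_bottle: Clear bottle with blue cap, 80 mm across, 170 mm high; origin under its centre. To be left alone.
- slide_box: Closed grey slide box, 87 x 177 mm, 33 mm high; origin under its centre. To be left alone.
- cover_glass_boxes: Stack of three small cartons, 62 x 33 mm, 48 mm high; origin under its centre. To be left alone.
- staining_jar: Square lidded glass staining jar, 64 mm wide, 96 mm high; origin under its centre. To be left alone.

How it is judged (in metres and radians):
At the end, for the whole second after the job is handed in: The widest hole's centre lies within 2.5 mm of the window's centre line (seen from above), the disc is at rest in that click, and each of the eight loose things is within 15 mm of where it stood (horizontal distance between widest_hole and window below 0.0025 m and velocity of joint diaphragm_disc between -0.05 and 0.05 rad/s and not (distance of dropper_bottle from where it was at the start of the episode above 0.015 m) and not (distance of petri_dish from where it was at the start of the episode above 0.015 m) and not (distance of marker from where it was at the start of the episode above 0.015 m) and not (distance of reagent_bottle from where it was at the start of the episode above 0.015 m) and not (distance of media_bottle from where it was at the start of the episode above 0.015 m) and not (distance of slide_box from where it was at the start of the episode above 0.015 m) and not (distance of cover_glass_boxes from where it was at the start of the episode above 0.015 m) and not (distance of staining_jar from where it was at the start of the episode above 0.015 m)); the robot touches nothing.
It fails at once if one of the eight loose things is lifted, carried or pushed more than 15 mm (distance of any of dropper_bottle, petri_dish, marker, reagent_bottle, media_bottle, slide_box, cover_glass_boxes, staining_jar from where it was at the start of the episode above 0.015 m).
It fails at once if the light base or its disc is pushed harder than 40 N (contact force between the fingers and light_base above 40 N).
It also fails if it takes over 48 s, if anything falls off the work surface, if the arm or the gripper's body presses on something with over 40 N, if the wrist force passes 120 N, or if a joint passes its speed limit or range.

## Working session

There is one attempt and no reset: what is moved stays moved. The work goes in short steps, Python scripts to look and compute and a tool call to move; the robot and the scene stay as the last step left them, time stands still between calls to the robot, and variables do not carry over. Pictures are saved under pics/ and viewed, at most 10 in all, crops included, and the job is handed in when it is done.

Besides the shell and the picture viewer there is one more tool, called after "Request:" as name(argument=value, ...) on one line, values as JSON. servo_tool: Moves the arm, as the interface text tells. Its arguments: {"type":"object","properties":{"rows":{"type":"array","items":{"type":"array","items":{"type":"number"}}}},"required":["rows"]}

```bash
mkdir -p pics
python3 - <<'E'
from workcell import ctrl
import cv2,numpy as np
for n in ("top","scene"):
    p,d=ctrl.get_image(n); cv2.imwrite(f"pics/{n}0.png",p[:,:,::-1]); np.savez(f"{n}0.npz",p=p,d=d,**ctrl.camera_info(n))
o=ctrl.get_obs(); print({k:np.round(v,3) for k,v in o.items()})
E
```

```text
{'t': np.float64(0.1), 'qpos': array([ 1.273,  0.424,  1.631,  0.   ,  1.089, -0.019]), 'qvel': array([-0.002, -0.001, -0.001, -0.   , -0.001, -0.   ]), 'joint_torque': array([-0.0000e+00, -5.4561e+01, -2.7432e+01,  6.4000e-02,  1.9000e-02,
       -0.0000e+00]), 'ee_pos': array([171.826, 600.367, 221.959]), 'orientation': array([-4.360e-01, -3.111e+00,  2.000e-03]), 'ft_force': array([ 0.926,  0.081, -0.359]), 'moment': array([-0.05 , -0.03 ,  0.007]), 'grasp_force': np.float64(0.0), 'width': np.float64(87.889)}
```

View pics/top0.png

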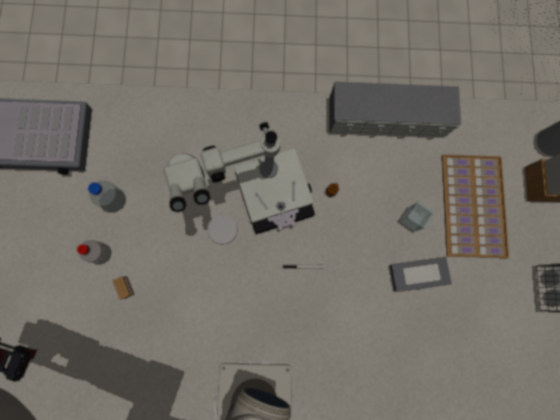

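View pics/scene0.png

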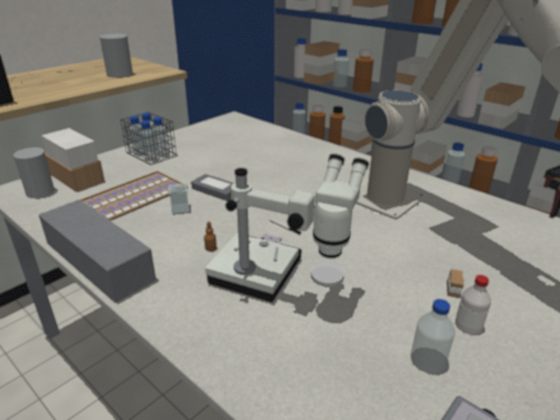

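```bash
cat > h.py <<'E'
import numpy as np,cv2
def back(c,u,v,z):
    K,R,t=c["intrinsics"],c["R"],c["t"]
    r=R.T@np.linalg.solve(K,[u,v,1.]); o=-R.T@t
    return o+r*(z-o[2])/r[2]
def proj(c,X):
    x=c["intrinsics"]@(c["R"]@np.asarray(X,float)+c["t"]); return x[:2]/x[2]
E
python3 - <<'E'
from h import *
c=np.load("top0.npz")
p=c["p"][:,:,::-1]
cv2.imwrite("pics/top1.png",cv2.resize(p[140:280,160:350],None,fx=4,fy=4,interpolation=cv2.INTER_CUBIC))
for n,u,v,z in [("deckFL",250,222,62),("deckFR",313,205,62),("deckRL",236,172,62),("deckRR",294,151,62),("knob/disc",285,220,52),("marker a",283,267,6),("marker b",323,266,6),("petri",222,230,16),("amber",333,189,50),("eyeL",177,204,395),("eyeR",201,197,395)]:
    print(n,back(c,u,v,z).round(),c["d"][v,u])
from workcell import ctrl
i=ctrl.camera_info("wrist");print(i, ctrl.get_obs()["ee_pos"])
E
```

```text
deckFL [534.  32.  62.] 1355.4753
deckFR [ 593. -162.   62.] 1371.9047
deckRL [691.  81.  62.] 1319.4742
deckRR [ 766. -100.   62.] 1340.1136
knob/disc [545. -76.  52.] 1306.9473
marker a [402. -75.   6.] 1324.6603
marker b [ 409. -202.    6.] 1324.7307
petri [513. 120.  16.] 1332.5437
amber [ 649. -226.   50.] 1307.7733
eyeL [519. 190. 395.] 967.63165
eyeR [537. 137. 395.] 976.47986
{'intrinsics': array([[302.0264965 ,   0.        , 284.91991823],
       [  0.        , 302.0264965 , 212.94188267],
       [  0.        ,   0.        ,   1.        ]]), 'R': array([[ 2.75266911e-01,  9.61367808e-01, -2.53736886e-04],
       [ 9.24652046e-01, -2.64681883e-01,  2.73792066e-01],
       [ 2.63147719e-01, -7.56005146e-02, -9.61788875e-01]]), 't': array([-624.60491314,  -34.02162215,  389.7787219 ])} [171.82613457 600.36736263 221.95868806]
```

View pics/top1.png

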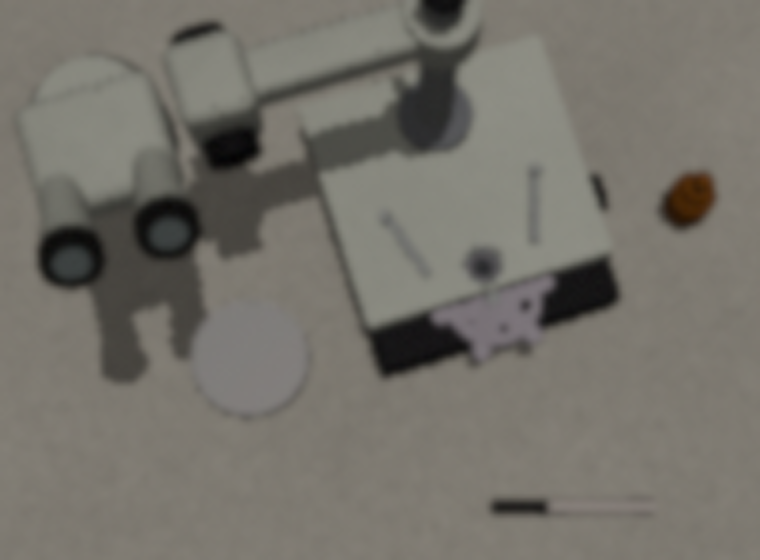

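Request:
servo_tool(rows=[[0,0,0,0.03,-0.3,0,0],[0,0,0,0.06,-0.6,0,0],[0,0,0,0.1,-0.9,0,0],[0,0,0,0.1,-0.96,0,0],[0,0,0,0.1,-0.96,0,0]])

```text
t: 0.72
ee_pos: [100.0, 422.2, 223.1]
orientation: [0.436, 3.111, 0.002]
ft_force: [0.7, -0.4, 0.5]
width: 41.1
grasp_force: 0.0
```

Request:
servo_tool(rows=[[0,0,0,-0.25,-0.07,0,0],[0,0,0,-0.5,-0.14,0,0],[0,0,0,-0.75,-0.2,0,0],[0,0,0,-0.84,-0.23,0,0]])

```text
t: 1.23
ee_pos: [252.2, 331.9, 223.0]
orientation: [0.441, 3.109, 0.002]
ft_force: [0.7, 1.2, 0.3]
width: 2.4
grasp_force: 0.0
```

Request:
servo_tool(rows=[[0,0,0,-0.25,-0.18,0,0],[0,0,0,-0.5,-0.36,0,0],[0,0,0,-0.75,-0.54,0,0],[0,0,0,-0.78,-0.56,0,0]])

```text
t: 1.72
ee_pos: [372.0, 178.8, 223.0]
orientation: [0.446, 3.108, 0.001]
ft_force: [-0.5, 0.8, 0.2]
width: 0.5
grasp_force: 0.0
```

Request:
servo_tool(rows=[[0,0,0,-0.1,-0.25,0,0],[0,0,0,-0.2,-0.5,0,0],[0,0,0,-0.35,-0.75,0,0],[0,0,0,-0.39,-0.82,0,0],[0,0,0,-0.39,-0.82,0,0]])

```text
t: 2.35
ee_pos: [399.2, 1.2, 222.7]
orientation: [0.44, 3.11, 0.0]
ft_force: [0.3, 0.3, -0.1]
width: 0.6
grasp_force: 0.0
```

Request:
servo_tool(rows=[[0,0,-0.12,0,0,0,0],[0,0,-0.24,0,0,0,0],[0,0,-0.36,0,0,0,0],[0,0,-0.384,0,0,0,0],[0,0,-0.384,0,0,0,0]])

```text
t: 2.98
ee_pos: [398.0, 2.4, 222.7]
orientation: [0.463, -3.107, -0.0]
ft_force: [-0.5, 0.0, -0.4]
width: 0.3
grasp_force: 0.0
```

Request:
servo_tool(rows=[[0,0,0,-0.18,-0.15,0,0],[0,0,0,-0.36,-0.3,0,0],[0,0,0,-0.55,-0.45,0,0],[0,0,0,-0.73,-0.59,0,0],[0,0,0,-0.73,-0.59,0,0],[0,0,0,-0.73,-0.59,0,0]])

```text
t: 3.72
ee_pos: [570.9, -67.9, 222.0]
orientation: [0.463, -3.105, -0.001]
ft_force: [-0.2, 0.2, 0.4]
width: 0.4
grasp_force: 0.0
```

Run:
```python
from workcell import ctrl
from h import *
i=ctrl.camera_info("wrist");p,d=ctrl.get_image("wrist")
np.savez("w0.npz",p=p,d=d,**i)
cv2.imwrite("pics/w0.png",p[:,:,::-1])
print(proj(i,[563,-71,52]),ctrl.get_obs()["ee_pos"])
```

```text
[284.47293356 188.17658487] [570.60406482 -67.84665095 222.27228821]
```

View pics/w0.png

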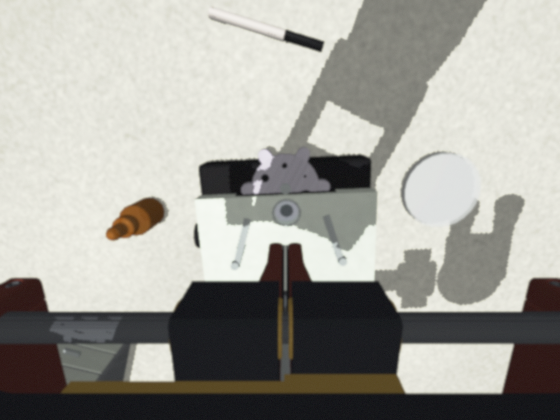

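Run:
```python
from h import *
c=np.load("w0.npz")
a=cv2.resize(c["p"][140:235,190:385][:,:,::-1],None,fx=4,fy=4,interpolation=cv2.INTER_CUBIC)
a=(255*(a/255.)**.6).astype(np.uint8)
cv2.imwrite("pics/w0c.png",a)
for n,u,v,z in [("deckFL",376,190,62),("deckFR",196,198,62),("window",286.5,211,62),("mid",284.5,166,52)]: print(n,back(c,u,v,z).round(1))
```

```text
deckFL [534.1  24.1  62. ]
deckFR [ 599.7 -160.9   62. ]
window [585. -62.  62.]
mid [539.4 -78.2  52. ]
```

View pics/w0c.png

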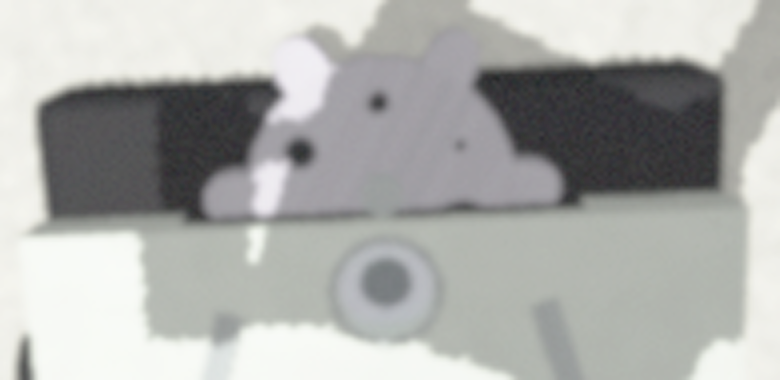

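Run:
```python
from h import *
from scipy.optimize import least_squares
c=np.load("w0.npz")
f=[((460,145),25.5,120,52),((378,102),25.5,180,52),((300,152),25.5,240,52),((387,288),25.5,0,62),((455,60),43,150,52),((300,75),43,210,52),((540,182),43,90,52),((227,190),43,270,52)]
P=np.array([back(c,190+(u+.5)/4-.5,140+(v+.5)/4-.5,z)[:2] for (u,v),r,a,z in f])
r=np.array([x[1] for x in f]);a=np.radians([x[2] for x in f])
m=lambda q:q[:2]+r[:,None]*np.c_[np.cos(a+q[2]),np.sin(a+q[2])]
s=least_squares(lambda q:(m(q)-P).ravel(),[563,-71,.3],loss="soft_l1")
print(s.x,np.degrees(s.x[2]));print((m(s.x)-P).round(1))
```

```text
[ 5.62485523e+02 -7.02404645e+01  3.35442818e-01] 19.21945775837809
[[-0.1  0.1]
 [-0.2  0.2]
 [-0.3  0.2]
 [ 0.8  0. ]
 [-1.4 -0. ]
 [-3.4 -1.6]
 [ 1.7 -0.4]
 [ 2.4  1.2]]
```

Request:
servo_tool(rows=[[0,0,-0.027,0.13,-0.13,0,0],[0,0,-0.027,0.26,-0.26,0.1,0],[0,0,-0.027,0.26,-0.26,0.3,0],[0,0,-0.027,0.26,-0.26,0.5,0],[0,0,-0.027,0.26,-0.26,0.65,0],[0,0,-0.027,0.26,-0.26,0.75,0],[0,0,-0.027,0.26,-0.26,0.82,0],[0,0,-0.027,0.26,-0.26,0.88,0],[0,0,-0.027,0.26,-0.26,0.88,0]])

```text
t: 4.9
ee_pos: [537.0, -133.2, 46.4]
orientation: [0.528, -3.096, -0.001]
ft_force: [0.3, -0.3, -0.2]
width: 0.2
grasp_force: 0.0
```

Run:
```python
from workcell import ctrl
from h import *
from scipy.spatial.transform import Rotation as R
o=ctrl.get_obs();d=o["ee_pos"]-[562.5,-70.2,0];a=.3354
print(d[0]*np.cos(a)+d[1]*np.sin(a),-d[0]*np.sin(a)+d[1]*np.cos(a),d[2],o["ft_force"].round(1)); print(R.from_rotvec(o["orientation"]).as_matrix().round(3))
p,_=ctrl.get_image("wrist")
cv2.imwrite("pics/w1.png",p[:,:,::-1])
```

```text
-44.822055686573904 -51.08834695047124 46.35010333352259 [ 0.3 -0.3 -0.2]
[[-0.943 -0.331 -0.001]
 [-0.331  0.943  0.   ]
 [ 0.001  0.    -1.   ]]
```

View pics/w1.png

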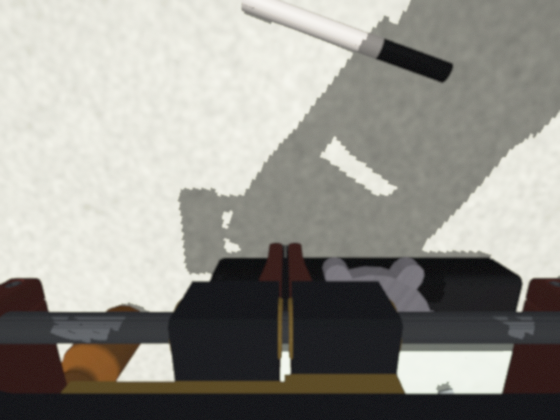

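Request:
servo_tool(rows=[[0,0,0,0.005,0.025,0,0],[0,0,0,0.01,0.05,0,0],[0,0,0,0.015,0.075,0,0],[0,0,0,0.02,0.095,0,0],[0,0,0,0.025,0.115,0,0],[0,0,0,0.03,0.135,0,0],[0,0,0,0.035,0.15,0,0],[0,0,0,0.035,0.165,0,0],[0,0,0,0.035,0.165,0,0]])

```text
t: 6.08
ee_pos: [519.9, -104.2, 46.7]
orientation: [-0.528, 3.097, 0.0]
ft_force: [0.6, 0.4, -0.3]
width: 0.5
grasp_force: 0.0
```

Run:
```python
from workcell import ctrl
from h import *
p,_=ctrl.get_image("wrist")
cv2.imwrite("pics/w2.png",cv2.resize(p[200:350,200:440,::-1],None,fx=3,fy=3,interpolation=cv2.INTER_CUBIC))
```

```text
(no output)
```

View pics/w2.png

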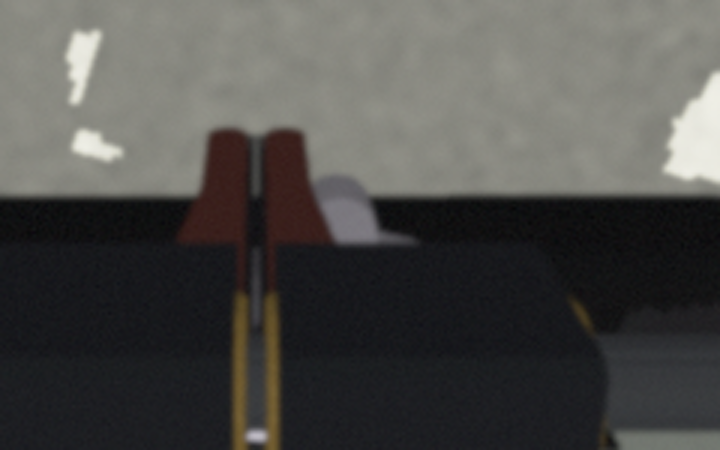

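Request:
servo_tool(rows=[[0,0,0,0,0.015,0,0],[0,0,0,0,0.03,0,0],[0,0,0,0,0.045,0,0],[0,0,0,0,0.045,0,0]])

```text
t: 6.62
ee_pos: [516.3, -95.5, 46.5]
orientation: [0.528, -3.096, -0.001]
ft_force: [-0.8, 2.1, -0.1]
width: 0.4
grasp_force: 1.1
```

Run:
```python
from workcell import ctrl
from h import *
p,_=ctrl.get_image("wrist")
cv2.imwrite("pics/w3.png",cv2.resize(p[200:350,200:440,::-1],None,fx=3,fy=3,interpolation=cv2.INTER_CUBIC))
```

```text
(no output)
```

View pics/w3.png

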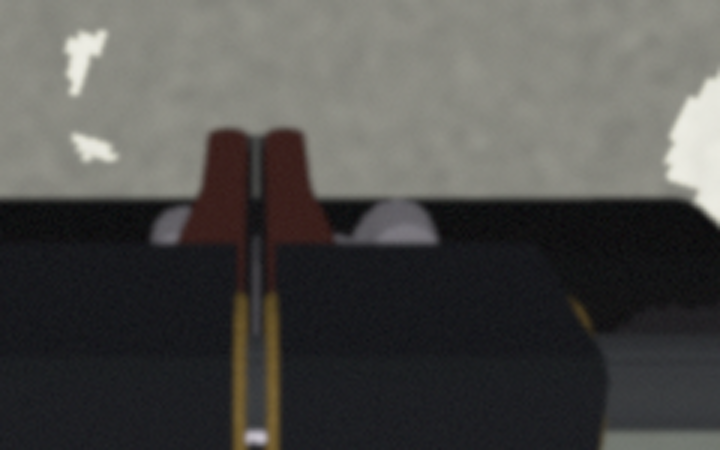

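Request:
servo_tool(rows=[[0,0,0,0.06,0,0,0],[0,0,0,0.15,0,0,0],[0,0,0,0.25,0,-0.05,0],[0,0,0,0.25,0,-0.3,0],[0,0,0,0.25,0,-0.6,0],[0,0,0,0.15,0,-0.88,0],[0,0,0,-0.1,0.02,-0.88,0],[0,0,0,-0.3,0.04,-0.88,0],[0,0,0,-0.3,0.04,-0.88,0],[0,0,0,-0.3,0.04,-0.88,0]])

```text
t: 7.92
ee_pos: [569.2, -69.2, 222.4]
orientation: [0.527, -3.095, -0.0]
ft_force: [0.4, 0.5, -0.4]
width: 0.8
grasp_force: 0.0
```

Run:
```python
from workcell import ctrl
from h import *
p,_=ctrl.get_image("wrist")
a=cv2.resize(p[140:235,190:385][:,:,::-1],None,fx=4,fy=4,interpolation=cv2.INTER_CUBIC)
cv2.imwrite("pics/w4.png",(255*(a/255.)**.6).astype(np.uint8))
```

```text
(no output)
```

View pics/w4.png

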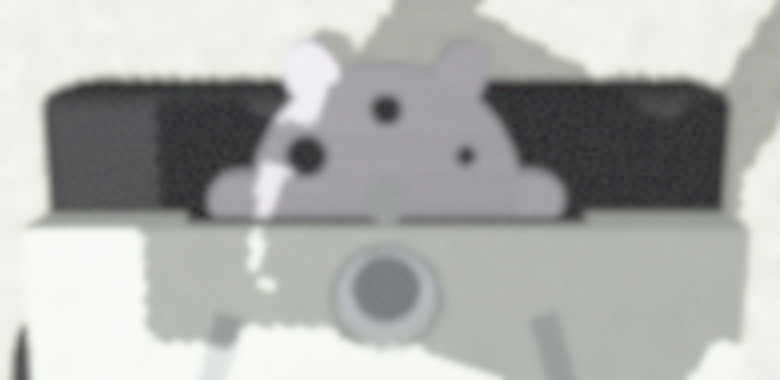

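The picture shows the widest hole (about 66 px, or 20 mm, across) centred in the window at (386,288). The 6, 9 and 12 mm holes are in view at the front, and the hand is clear.

```bash
python3 -c "
from workcell import ctrl
print(ctrl.close_job())"
```

```text
the job is handed in; nothing more can be done
None
```

The disc went one click clockwise, the last picture shows its widest hole centred under the window with the hand clear, and the job is handed in; no verdict came back.

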